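# Close a gasketed controller cover over its quarter-turn fastener and hold it home

### The arm

A 6-joint arm with a two-finger parallel gripper is mounted at the origin on a cart in front of the work surface, level with it; the furniture and walls round the work are solid. World frame = base frame: x ahead of the robot, y to its left, z up, the work surface at z = 0. Lengths are in m, angles in rad, forces in N, time in s.
With the tool pointing down it reaches from about 0.275 to 0.875 m from the base axis. Payload 12.5 kg.
Tool frame: the origin (TCP) lies between the finger pads; the fingertips stand 17 mm ahead of it and the grasp point (between the pads) lies 2 mm behind it (env.nose_length is the distance from the TCP to the fingertips, in m); z points along the fingers, y is the line along which they close (so a half turn about z gives the same grasp; the last joint's range is limited). The gripper opens to 85 mm and grips with 20 to 120 N. Pads are 22 mm wide; open, the fingers measure 114 mm over their backs; the gripper's body (76 mm by 85 mm) begins 54 mm behind the grasp point. The pads swing forward as they close: fully open they stand 13 mm farther back than shut.
Start: joints at [1.206, 0.351, 1.652, -0, 1.139, -0.085], TCP at [0.152, 0.529, 0.248] pointing down, gripper open.
Joint ranges: [-2.75, 2.75], [-0.79, 2.1], [0.01, 2.65], [-1.57, 4.71], [0.07, 3.14], [-2.87, 2.87]. Speed limits (rad/s): [2.22, 2.22, 2.79, 3.14, 3.14, 3.14].

### API

Orientations are given as a unit quaternion [w, x, y, z].
In Python, from workcell import readout, viewer, env, models gives the robot as it stands.
- The arm moves only by the shell command python3 -m creep 'ROWS' [FORCE]. ROWS is JSON, a list that holds one entry, the list of rows, each a list of 5 numbers: the finger opening in mm, from 0 to 85.4, then the shift along the tool's x, y, z in mm, then the turn about the tool's z in rad. A call has 1 to 10 rows; each row is the pose to reach, as a shift and turn from the pose commanded when the call began, along the tool's axes at that moment; what a row does not reach only later rows make up. A row lasts 1/10 s, in which the tool goes at most 50 mm and 8.59 degrees, less where a joint would pass 70% of its speed; a pose out of reach is approached as far as the arm can. A call with a gripper value outside its range is refused whole. The fingers move at their own pace and stop on an object; FORCE is the grip in N (left out, the last holds). Time passes only in rows, so rows that repeat a pose let the fingers close. It gives the time, the measured TCP pose, the force, the opening and the grip force at its end, in the units of the state.
- readout.get_state(): the state, without advancing time (a new reading comes with each control period).
- viewer.snapshot(name): name is "scene" or "top"; returns the picture (384x512x3 uint8, red, green, blue); there is no depth.
- viewer.calibration(name): a dict with "fx", "fy", "cx", "cy" (pixels), "position" and "attitude" of the camera in the world. Camera axes: x right, y down, z forward; pixel columns grow to the right and rows downward; lengths in m; the calibration is good to about 2 mm. A picture is of the moment at which its call begins. calibration takes no time and is no camera call.
- env.hand_in(): hands the job in; it is judged then, once.
Trained networks look in the newest picture that a camera, given by its name, has taken for a name from the list of things; names that differ only in an ending like _2 or _b are one class to them, and where a whole thing is asked for, a point or a joint stands for the part that bears it (a point fixed in the world has none). Each returns a list of dicts, best first, with "conf" (0 to 1); they miss things now and then, are a little off and sometimes report something else, mostly with a low value. They report only what shows in the picture. A call takes as long as a camera call.
- models.outline_of(camera, thing): "region" (384x512 bool, what is visible of it).
- models.landmark_of(camera, thing): "at" ([x, y, z] in m, in world coordinates, good to about 4 mm: a listed point, or the origin of a listed thing).
The state is a dict: "time": time; "qpos": joint angles; "joint_vel": joint speeds; "joint_torque": joint torques, N m; "tcp_pos": TCP position; "ee_rot": TCP orientation; "contact_force": force on the tool from outside, world axes, zero at the start; "moment": the same for the moment, N m; "opening": finger opening in m; "grip_force": force on a finger pad.
Only numpy, scipy, OpenCV 4.12 (cv2) and the standard library are available. Lean on these libraries where they do the work, as an engineer would, in place of code of your own. Each camera call takes 0.05 s, during which the arm holds its last target. There are 200 camera calls.

### The job

Close the small grey controller housing: first swing the magnifier's arm aside to the left until its lens is well clear of the housing, then turn the winged quarter-turn fastener on the housing's front edge until its wing lies along that edge, the way the slot in the open hinged cover runs. Then swing the cover shut so that the wing comes up through the slot, and press it down on its rubber seal until it is fully home. Finish while the fingers still hold the cover pressed home, so that a colleague can lock the fastener, and leave the loose tools lying where they are.

Things in the scene. Friction and masses are not known exactly. Their poses are not given: they have to be found in the camera images.
- housing: Grey cast housing, 90 (x) x 140 (y) mm, open on top, green circuit board inside, screwed to a dark steel plate 118 x 176 x 6 mm; all fixed to the bench. Origin: centre of the plate's underside, on the bench. Own x points from its front edge (towards the robot) to its hinge edge, y along the hinge, z up. Rim 46 mm above the bench.
- housing_mid (a point): Centre of the housing's rim, 46 mm above the bench, same axes as the housing.
- cover_axis (a point): Middle of the cover's hinge axis, at housing (47, 0, 48) mm, fixed. Same axes as the housing; the cover turns about own y.
- cover_hinge (a joint): Cover angle in rad: 0 = fully home, grows as it opens, 1.57 upright, stop at 2.2; starts about 2.0. Stiff hinge (0.13 N m friction): the cover stays where left. The seal is met at 0.06 and pushes back: about 9 N at 80 mm from the hinge (13 N at 55 mm) brings it home; let go, it springs up to about 0.05. A wing standing across the slot stops it at about 0.2.
- cover: Hinged cover: flat aluminium plate, 4 mm thick. Origin on the hinge axis; shut, its axes are the housing's and it spans own x -96 (front edge) to -4 mm, y +-68, z 0 (underside) to 4 mm (outer face, 52 mm above the bench when home). Open, it is turned by the hinge angle about own y.
- slot (a point): Centre of the oblong hole in the cover, on its outer face, own x -81, y 0: 15 mm (own x) x 36 mm (own y), through the plate. The metal either side of it, beyond 25 mm to own +-y, is free to press on.
- cover_edge (a point): Middle of the cover's front edge on the outer face, 96 mm from the hinge axis.
- fastener (a joint): Angle of the winged quarter-turn fastener in rad, anticlockwise seen from above: 0 = wing along the front edge (housing y), in line with the slot; 1.57 = wing across. Turns from -0.35 to 1.75 with light friction (0.03 N m), stays where left, no click at 0. The slot passes the wing freely within about 0.12 rad of 0.
- wing (a point): Middle of the wing, on its vertical turning axis, at housing (-33, 0, 59.5) mm. A steel bar 28 mm long (own y, turns with it), 8 mm thick, 12 mm tall: underside 53.5, top 65.5 mm above the bench, on an 8 mm neck over a flat land at 46 mm. Free room for fingertips round it down to 50 mm above the bench.
- magnifier: Bench magnifier stand, fixed: dark base disc of 92 mm diameter, upright post; the arm turns about the post. Origin: centre of the base's underside.
- magnifier_pivot (a point): Point on the post's axis at the height of the arm, 210 mm above the bench; highest part there 223 mm.
- swing (a joint): Angle of the magnifier's arm about its post in rad, growing clockwise seen from above (towards the left, away from the housing); it turns from -0.2 to 1.9, starts near 0 and stays where it is left (0.12 N m of friction). At 1.2 the lens is well clear; another 0.2 does no harm.
- boom_mid (a point): Point on the magnifier's arm, a bare steel tube of 10 mm diameter, level, 110 mm from the post's axis and 210 mm above the bench; the bare tube reaches from 15 to 125 mm from the post's axis.
- lens (a point): Centre of the magnifier's round white lens frame, 100 mm diameter, 16 mm thick, level, 210 mm above the bench, 190 mm from the post's axis. Well clear means that this centre is at least 150 mm (seen from above) from the centre of the housing.
- driver: Loose yellow-handled screwdriver, 141 mm long, lying on the bench in front of the housing; leave it alone. Origin: centre of its underside.
- cutter: Loose blue-handled cutters, 138 mm long, lying on the steel tray to the left, under where the magnifier's arm swings; leave them alone. Origin: centre of their underside.

How it is judged:
On the way, in this order (a step that is already met when the one before it is completed fails the run):
1. the magnifier's lens is swung well clear of the housing (horizontal distance between lens and housing_mid above 0.15 m), for 0.2 s.
2. the fastener's wing is turned in line with the slot, along the housing's front edge, with the cover still open (angle between the y axis of wing and the y axis of housing, either way round below 0.14 rad and value of joint cover_hinge above 0.3 rad), for 0.2 s.
At the end, for the whole second after the job is handed in: Cover fully home (hinge below 0.015 rad), fingers still pressing on it (over 3 N), fastener wing up through the slot within 0.2 rad of the front edge, lens centre at least 150 mm from the housing centre, all through the last second (value of joint cover_hinge below 0.015 rad and contact force between the fingers and cover above 3 N and angle between the y axis of wing and the y axis of housing, either way round below 0.2 rad and z of wing in the frame of cover above 0.005 m and horizontal distance between lens and housing_mid above 0.15 m); the arm keeps its last pose, push and grip.
It fails at once if the loose screwdriver or cutters are pushed away (more than 3 cm) (distance of any of driver, cutter from where it was at the start of the episode above 0.03 m).
It also fails if it takes over 56 s, if anything falls off the work surface, if the arm or the gripper's body presses on something with over 40 N, if the wrist force passes 120 N, or if a joint passes its speed limit or range.

## Working session

There is one attempt and no reset: what is moved stays moved. The work goes in short steps, Python scripts to look and compute and a shell command to move; the robot and the scene stay as the last step left them, time stands still between calls to the robot, and variables do not carry over. Pictures are saved under pics/ and viewed, at most 10 in all, crops included, and the job is handed in when it is done.

```bash
mkdir -p pics; cat > h.py <<'E'
import numpy as np, cv2
from workcell import readout, viewer, env, models
from scipy.spatial.transform import Rotation as R
def rot(q): return R.from_quat([q[1],q[2],q[3],q[0]])
def snap(cam,name):
    im=viewer.snapshot(cam); cv2.imwrite(f'pics/{name}.png',im[:,:,::-1]); return im
def proj(cam,p):
    c=viewer.calibration(cam); A=np.array(c['attitude']); 
    M=rot(A).as_matrix() if A.size==4 else A
    q=M.T@(np.array(p)-np.array(c['position'])); return [c['fx']*q[0]/q[2]+c['cx'],c['fy']*q[1]/q[2]+c['cy']]
def st():
    s=readout.get_state(); print('t',round(s['time'],2),'tcp',np.round(s['tcp_pos'],4),'q',np.round(s['ee_rot'],3),'F',np.round(s['contact_force'],1),'op',round(s['opening'],4),'j',np.round(s['qpos'],2)); return s
E
python3 - <<'E'
from h import *
st(); print(rot(readout.get_state()['ee_rot']).as_matrix().round(3))
a=snap('scene','s0');b=snap('top','t0')
cv2.imwrite('pics/a0.png',cv2.resize(np.vstack([a,b])[:,:,::-1],(450,600)) if 0 else cv2.resize(np.hstack([a,b])[:,:,::-1],(800,300)))
for n in ['housing','housing_mid','cover_axis','slot','cover_edge','wing','magnifier','magnifier_pivot','boom_mid','lens','driver','cutter']:
  for c in ['scene','top']:
    r=models.landmark_of(c,n)
    print(n,c,[(round(x['conf'],2),np.round(x['at'],3).tolist()) for x in r[:2]])
E
```

```text
t 0.0 tcp [0.1517 0.5283 0.2477] q [-0.     0.139  0.99  -0.001] F [ 1.  -0.4 -0.2] op 0.0849 j [ 1.21  0.35  1.65 -0.    1.14 -0.08]
[[-0.961  0.276 -0.   ]
 [ 0.276  0.961 -0.001]
 [ 0.    -0.001 -1.   ]]
housing scene [(0.95, [0.361, 0.272, 0.003])]
housing top [(0.63, [0.361, 0.271, 0.0])]
housing_mid scene [(0.86, [0.362, 0.275, 0.048])]
housing_mid top [(0.83, [0.359, 0.27, 0.042])]
cover_axis scene [(0.83, [0.405, 0.26, 0.045])]
cover_axis top [(0.53, [0.362, 0.273, 0.001])]
slot scene [(0.69, [0.439, 0.246, 0.122])]
slot top []
cover_edge scene [(0.61, [0.445, 0.243, 0.139]), (0.48, [0.402, 0.26, 0.047])]
cover_edge top []
wing scene [(0.59, [0.328, 0.283, 0.064])]
wing top [(0.55, [0.329, 0.284, 0.061])]
magnifier scene [(0.7, [0.381, 0.496, 0.003]), (0.65, [0.5, 0.39, -0.0])]
magnifier top []
magnifier_pivot scene [(0.72, [0.506, 0.391, 0.211])]
magnifier_pivot top []
boom_mid scene [(0.96, [0.414, 0.323, 0.214]), (0.64, [0.332, 0.28, 0.064])]
boom_mid top []
lens scene []
lens top []
driver scene [(0.47, [0.246, 0.314, 0.001])]
driver top [(0.53, [0.24, 0.307, 0.001])]
cutter scene [(0.66, [0.382, 0.494, 0.001])]
cutter top []
```

View pics/s0.png

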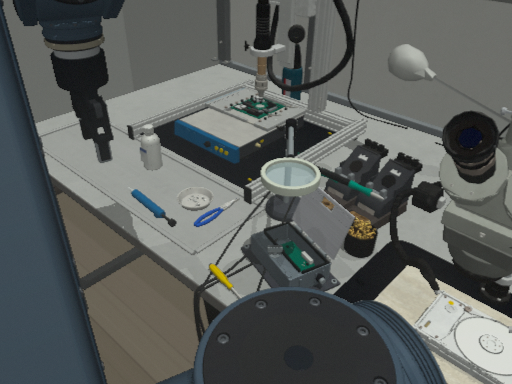

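View pics/t0.png

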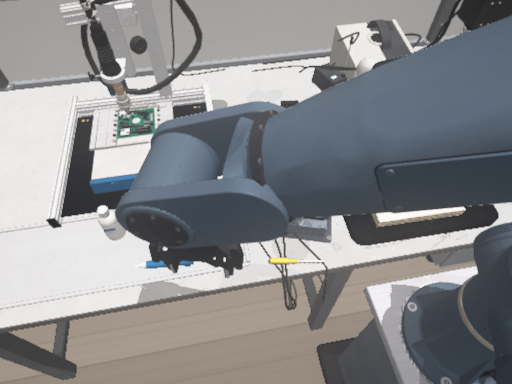

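```bash
cat >> h.py <<'E'
def to(p,yaw):
    "shift in tool axes (mm) and turn to reach p with tool y at world angle yaw (deg, mod 180), tool pointing down"
    s=readout.get_state(); M=rot(s['ee_rot']).as_matrix(); d=M.T@(np.array(p)-s['tcp_pos'])*1000
    y0=np.degrees(np.arctan2(M[1,1],M[0,1])); t=-(yaw-y0); t=(t+90)%180-90
    print('shift',d.round(1),'turn',round(np.radians(t),3),'yaw now',round(y0,1))
E
python3 -m creep '[[[45,-30,-10,-15,0],[45,-70,-24,-15,-0.12],[45,-112,-38,-15,-0.25],[45,-154,-53,-15,-0.38],[45,-196,-68,-15,-0.51],[45,-238,-83,-15,-0.64],[45,-280,-97,-15,-0.77],[45,-318,-111,-15,-0.9],[45,-318,-111,-15,-0.925],[45,-318,-111,-15,-0.925]]]'
python3 - <<'E'
from h import *
st(); to([.427,.334,.208],127)
b=snap('top','t1'); a=snap('scene','s1')
cv2.imwrite('pics/c1.png',cv2.resize(np.hstack([a[100:340,180:400],b[100:340,150:370]])[:,:,::-1],(800,436)))
for n in ['housing','housing_mid','wing','magnifier','magnifier_pivot','boom_mid','lens','driver','cutter']:
  for c in ['scene','top']:
    r=models.landmark_of(c,n)
    print(n,c,[(round(x['conf'],2),np.round(x['at'],3).tolist()) for x in r[:2]])
E
```

```text
time: 2.3
tcp_pos: [0.4272, 0.3336, 0.2631]
ee_rot: [-0.0, -0.316, 0.949, 0.0]
contact_force: [0.2, 0.2, 0.2]
opening: 0.0449
grip_force: 0.0
t 2.3 tcp [0.4272 0.3336 0.2631] q [-0.    -0.316  0.949  0.   ] F [0.2 0.2 0.2] op 0.0449 j [ 0.58  0.32  1.65  0.    1.17 -1.64]
shift [-0.1  0.4 55.1] turn -0.003 yaw now 126.8
housing scene [(0.79, [0.36, 0.272, 0.003])]
housing top [(0.63, [0.362, 0.269, -0.0])]
housing_mid scene [(0.66, [0.504, 0.389, 0.207]), (0.56, [0.362, 0.277, 0.048])]
housing_mid top [(0.73, [0.36, 0.27, 0.044])]
wing scene [(0.58, [0.328, 0.281, 0.06])]
wing top [(0.41, [0.331, 0.282, 0.063])]
magnifier scene [(0.65, [0.501, 0.39, 0.002])]
magnifier top [(0.57, [0.501, 0.394, -0.001]), (0.38, [0.503, 0.388, 0.209])]
magnifier_pivot scene [(0.79, [0.502, 0.39, 0.208]), (0.64, [0.363, 0.274, 0.05])]
magnifier_pivot top [(0.83, [0.502, 0.389, 0.212])]
boom_mid scene [(0.97, [0.416, 0.319, 0.213])]
boom_mid top [(0.76, [0.417, 0.322, 0.211])]
lens scene [(0.75, [0.355, 0.275, 0.212]), (0.36, [0.38, 0.496, 0.001])]
lens top [(0.55, [0.352, 0.281, 0.212])]
driver scene [(0.6, [0.246, 0.317, -0.002]), (0.44, [0.405, 0.261, 0.048])]
driver top [(0.7, [0.242, 0.306, 0.001])]
cutter scene [(0.75, [0.382, 0.493, 0.0])]
cutter top [(0.57, [0.385, 0.495, -0.0])]
```

View pics/c1.png

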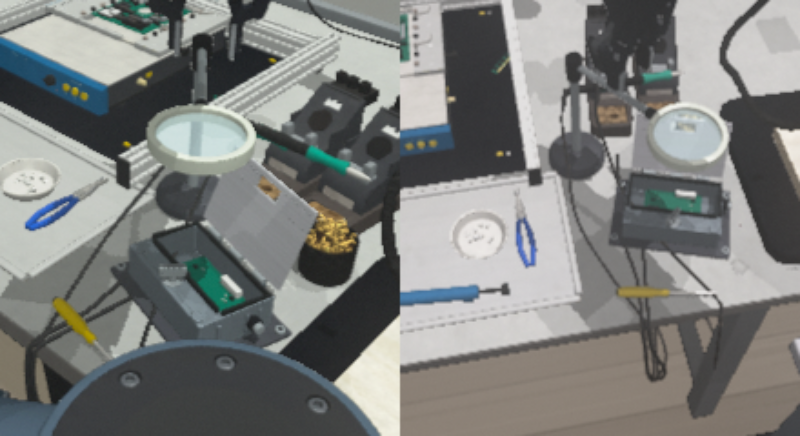

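```bash
python3 -m creep '[[[45,-1,-2,20,-0.02],[45,-1,-2,40,-0.02],[45,-1,-2,60,-0.02],[45,-1,-2,60,-0.02],[20,-1,-2,60,-0.02],[20,-1,-2,60,-0.02],[20,-1,-2,60,-0.02],[20,-1,-2,60,-0.02]]]' 20
python3 -m creep '[[[20,-0.5,9.5,0,0.1],[20,-2,19,0,0.2],[20,-4,28,0,0.3],[20,-7.5,37,0,0.4],[20,-11.6,45.5,0,0.5],[20,-16.6,53.6,0,0.6],[20,-22.3,61.2,0,0.7],[20,-28.8,68,0,0.8],[20,-36,74.4,0,0.9],[20,-43.7,80,0,1.0]]]'
python3 -m creep '[[[20,-0.5,9.5,0,0.1],[20,-2,19,0,0.2],[20,-4,28,0,0.3],[20,-5,31,0,0.33],[20,-5,31,0,0.33]]]'
python3 - <<'E'
from h import *
st()
b=snap('top','t2'); a=snap('scene','s2')
hm=np.array([.361,.271])
for n in ['boom_mid','lens','wing','cover_edge','cover_axis','slot','cutter','driver']:
  for c in ['scene','top']:
    r=models.landmark_of(c,n)
    print(n,c,[(round(x['conf'],2),np.round(x['at'],3).tolist(),round(float(np.hypot(*(np.array(x['at'])[:2]-hm))),3)) for x in r[:2]])
E
```

```text
time: 4.1
tcp_pos: [0.429, 0.3333, 0.204]
ee_rot: [0.001, -0.327, 0.945, 0.0]
contact_force: [-0.8, -0.0, -0.1]
opening: 0.0202
grip_force: 0.0
time: 5.1
tcp_pos: [0.4136, 0.4233, 0.2035]
ee_rot: [-0.0, 0.169, 0.986, -0.0]
contact_force: [-1.2, -2.5, 0.0]
opening: 0.0201
grip_force: 0.8
time: 5.6
tcp_pos: [0.4289, 0.4509, 0.2034]
ee_rot: [0.0, 0.326, 0.945, 0.0]
contact_force: [-0.6, 0.5, 0.3]
opening: 0.02
grip_force: 0.0
t 5.6 tcp [0.4289 0.4509 0.2034] q [0.    0.326 0.945 0.   ] F [-0.6  0.5  0.3] op 0.02 j [ 0.74  0.53  1.5  -0.    1.12 -0.17]
boom_mid scene [(0.76, [0.414, 0.452, 0.212], 0.188), (0.58, [0.328, 0.279, 0.061], 0.034)]
boom_mid top [(0.68, [0.411, 0.458, 0.211], 0.193)]
lens scene [(0.79, [0.348, 0.503, 0.214], 0.232), (0.56, [0.439, 0.244, 0.126], 0.082)]
lens top [(0.58, [0.347, 0.507, 0.207], 0.236)]
wing scene [(0.66, [0.331, 0.28, 0.062], 0.031), (0.32, [0.35, 0.505, 0.212], 0.235)]
wing top [(0.49, [0.328, 0.283, 0.062], 0.035)]
cover_edge scene [(0.75, [0.448, 0.243, 0.139], 0.091)]
cover_edge top [(0.91, [0.444, 0.247, 0.137], 0.086), (0.42, [0.409, 0.456, 0.209], 0.191)]
cover_axis scene [(0.57, [0.404, 0.258, 0.046], 0.045)]
cover_axis top [(0.73, [0.402, 0.256, 0.046], 0.044), (0.32, [0.442, 0.247, 0.123], 0.085)]
slot scene [(0.71, [0.439, 0.244, 0.126], 0.082)]
slot top [(0.94, [0.438, 0.247, 0.12], 0.08)]
cutter scene [(0.6, [0.384, 0.496, 0.002], 0.226)]
cutter top [(0.7, [0.383, 0.494, -0.002], 0.224), (0.49, [0.502, 0.393, 0.001], 0.187)]
driver scene [(0.59, [0.247, 0.318, -0.0], 0.123)]
driver top [(0.44, [0.241, 0.309, 0.002], 0.126)]
```

```bash
python3 -m creep '[[[45,0,0,0,0],[45,0,0,-20,0],[45,0,0,-45,0],[45,0,0,-60,0]]]'
python3 - <<'E'
from h import *
st()
b=viewer.snapshot('top'); a=viewer.snapshot('scene')
out=[]
for c,im in (('scene',a),('top',b)):
    u,v=proj(c,[.329,.2815,.0655]); print(c,u,v)
    u,v=int(u),int(v); out.append(cv2.resize(im[v-20:v+20,u-20:u+20],(400,400),interpolation=cv2.INTER_CUBIC))
    for n in ['housing front-dir']:
        for ang in (72.5,): 
            k=np.array([np.cos(np.radians(ang)),np.sin(np.radians(ang)),0])*.02; print('ydir',np.subtract(proj(c,np.array([.329,.2815,.0655])+k),(u,v)))
    r=models.outline_of(c,'wing')
    for x in r[:2]:
        vv,uu=np.nonzero(x['region']); 
        if len(uu)>4:
            cal=viewer.calibration(c); A=np.array(cal['attitude']); M=rot(A).as_matrix() if A.size==4 else A
            d=np.c_[(uu-cal['cx'])/cal['fx'],(vv-cal['cy'])/cal['fy'],np.ones(len(uu))]@M.T; p=np.array(cal['position']); k=(.0625-p[2])/d[:,2]; W=(p+d*k[:,None])[:,:2]
            w,V=np.linalg.eigh(np.cov(W.T)); print(c,x['conf'],len(uu),W.mean(0).round(4),'angle',np.degrees(np.arctan2(V[1,1],V[0,1])).round(1),np.sqrt(w).round(4))
cv2.imwrite('pics/w3.png',np.hstack(out)[:,:,::-1])
E
```

```text
time: 6.9
tcp_pos: [0.429, 0.4509, 0.2651]
ee_rot: [0.0, 0.326, 0.945, 0.001]
contact_force: [-0.2, -0.8, 0.0]
opening: 0.0452
grip_force: 0.0
t 6.9 tcp [0.429  0.4509 0.2651] q [0.    0.326 0.945 0.001] F [-0.2 -0.8  0. ] op 0.0452 j [ 0.74  0.47  1.43  0.    1.24 -0.17]
scene 275.03932099488503 246.10417546052503
ydir [-5.73993202 -6.11633175]
top 301.1788012913042 217.6601292768596
ydir [-7.68266265 -0.13743084]
top 0.17 4263 [0.3746 0.2686] angle 157.6 [0.0441 0.0699]
```

View pics/w3.png

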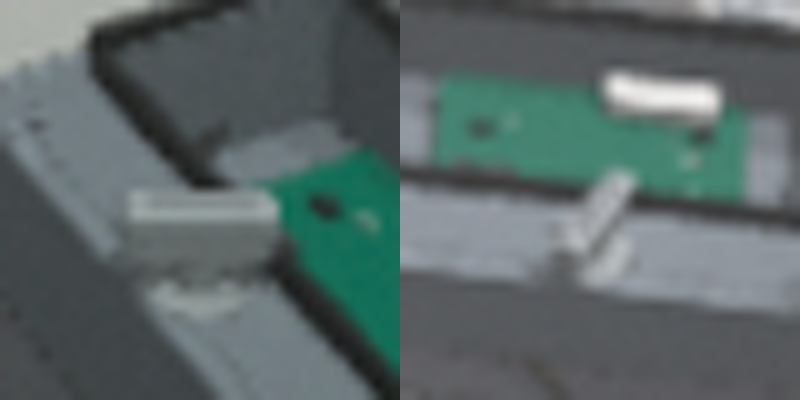

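```bash
cat >> h.py <<'E'
def bp(c,u,v,z):
    cal=viewer.calibration(c); A=np.array(cal['attitude']); M=rot(A).as_matrix() if A.size==4 else A
    d=M@np.array([(u-cal['cx'])/cal['fx'],(v-cal['cy'])/cal['fy'],1]); p=np.array(cal['position']); return p+d*(z-p[2])/d[2]
E
python3 - <<'E'
from h import *
for c,a,b in (('scene',(268,246.7),(282.4,246.3)),('top',(298,221.5),(303,215))):
    A=bp(c,*a,.0655);B=bp(c,*b,.0655);d=B-A; print(c,A.round(4),B.round(4),((A+B)/2).round(4),np.linalg.norm(d).round(4),np.degrees(np.arctan2(d[1],d[0])).round(1))
to([.329,.2815,.12],19)
E
```

```text
scene [0.3189 0.2898 0.0655] [0.3378 0.2713 0.0655] [0.3284 0.2806 0.0655] 0.0264 -44.3
top [0.3195 0.2924 0.0655] [0.3359 0.2748 0.0655] [0.3277 0.2836 0.0655] 0.024 -46.9
shift [ -25.9 -194.4  142.8] turn 0.574 yaw now 51.9
```

```bash
python3 -m creep '[[[40,-6,-45,0,0.03],[40,-12,-90,0,0.06],[40,-18,-135,0,0.1],[40,-24,-180,20,0.13],[40,-26,-194,60,0.13],[40,-26,-194,100,0.13],[40,-26,-194,140,0.13],[40,-26,-194,150,0.13],[40,-26,-194,150,0.13]]]'
python3 - <<'E'
from h import *
st(); to([.3285,.2818,.070],44.5)
b=viewer.snapshot('top'); a=viewer.snapshot('scene')
out=[]
for c,im in (('scene',a),('top',b)):
    u,v=proj(c,[.329,.2815,.0655]); u,v=int(u),int(v); out.append(cv2.resize(im[v-40:v+40,u-40:u+40],(400,400),interpolation=cv2.INTER_CUBIC))
cv2.imwrite('pics/w4.png',np.hstack(out)[:,:,::-1])
print(bp('scene',360,222,.05),bp('scene',352,160,.07),bp('scene',395,170,.07))
E
```

```text
time: 8.0
tcp_pos: [0.3288, 0.2814, 0.1122]
ee_rot: [-0.001, 0.387, 0.922, -0.002]
contact_force: [-0.1, -0.3, -0.1]
opening: 0.0401
grip_force: 0.0
t 8.0 tcp [0.3288 0.2814 0.1122] q [-0.001  0.387  0.922 -0.002] F [-0.1 -0.3 -0.1] op 0.0401 j [ 0.6   0.36  2.06 -0.    0.73 -0.18]
shift [ 0.4  0.2 42.2] turn -0.001 yaw now 44.5
[0.51767552 0.21446988 0.05      ] [0.69014828 0.34435803 0.07      ] [0.71989271 0.2470737  0.07      ]
```

View pics/w4.png

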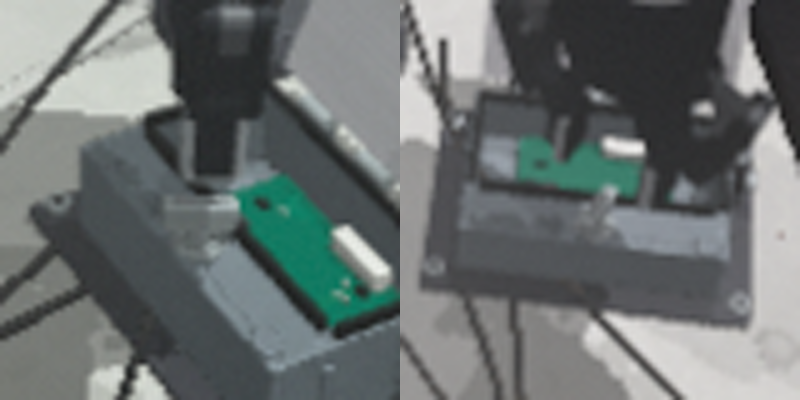

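```bash
python3 -m creep '[[[40,0,0,20,0],[40,0,0,42,0],[40,0,0,42,0],[0,0,0,42,0],[0,0,0,42,0],[0,0,0,42,0],[0,0,0,42,0],[0,0,0,42,0]]]' 20
python3 -m creep '[[[0,0,0,0,0.12],[0,0,0,0,0.24],[0,0,0,0,0.36],[0,0,0,0,0.48],[0,0,0,0,0.6],[0,0,0,0,0.72],[0,0,0,0,0.84],[0,0,0,0,0.96],[0,0,0,0,1.08],[0,0,0,0,1.08]]]'
python3 - <<'E'
from h import *
st(); to([.3285,.2818,.070],72.5-90); print(readout.get_state()['moment'])
E
```

```text
time: 8.9
tcp_pos: [0.3303, 0.2825, 0.0727]
ee_rot: [0.001, 0.387, 0.922, 0.001]
contact_force: [-2.6, -1.9, 9.5]
opening: 0.007
grip_force: 25.1
time: 9.9
tcp_pos: [0.3298, 0.2824, 0.0727]
ee_rot: [-0.0, 0.807, 0.59, 0.001]
contact_force: [-3.7, -0.4, 12.7]
opening: 0.0072
grip_force: 25.4
t 9.9 tcp [0.3298 0.2824 0.0727] q [-0.     0.807  0.59   0.001] F [-3.7 -0.4 12.7] op 0.0072 j [0.6  0.44 2.08 0.   0.62 0.91]
shift [-1.  -1.1  2.7] turn -0.003 yaw now -17.7
[-0.02248989  0.74801805 -0.06361097]
```

```bash
python3 -m creep '[[[7,0,0,-2,0],[40,0,0,-4,0],[40,0,0,-4,0],[40,0,0,-4,0],[40,0,0,-4,0],[40,0,0,-40,0],[40,0,0,-80,0],[40,0,0,-120,0],[40,0,0,-120,0]]]'
python3 - <<'E'
from h import *
st()
b=viewer.snapshot('top'); a=viewer.snapshot('scene')
out=[]
for c,im in (('scene',a),('top',b)):
    u,v=proj(c,[.330,.282,.0655]); u,v=int(u),int(v); print(c,u-20,v-20); out.append(cv2.resize(im[v-20:v+20,u-20:u+20],(400,400),interpolation=cv2.INTER_CUBIC))
cv2.imwrite('pics/w5.png',np.hstack(out)[:,:,::-1])
for n in ['wing','cover_edge','cover_axis','lens','driver']:
  for c in ['scene','top']:
    r=models.landmark_of(c,n)
    print(n,c,[(round(x['conf'],2),np.round(x['at'],3).tolist()) for x in r[:1]])
E
```

```text
time: 10.8
tcp_pos: [0.3313, 0.2831, 0.1957]
ee_rot: [0.0, 0.806, 0.592, 0.004]
contact_force: [1.0, 0.8, -0.9]
opening: 0.0397
grip_force: 0.0
t 10.8 tcp [0.3313 0.2831 0.1957] q [0.    0.806 0.592 0.004] F [ 1.   0.8 -0.9] op 0.0397 j [ 0.6   0.21  1.99 -0.    0.93  0.9 ]
scene 255 225
top 280 197
wing scene [(0.61, [0.332, 0.283, 0.062])]
wing top [(0.36, [0.332, 0.282, 0.061])]
cover_edge scene [(0.6, [0.447, 0.246, 0.136])]
cover_edge top [(0.65, [0.445, 0.245, 0.136])]
cover_axis scene [(0.9, [0.404, 0.261, 0.044])]
cover_axis top [(0.92, [0.405, 0.259, 0.048])]
lens scene [(0.58, [0.348, 0.504, 0.211])]
lens top [(0.63, [0.35, 0.504, 0.208])]
driver scene [(0.76, [0.244, 0.316, -0.002])]
driver top [(0.68, [0.241, 0.308, 0.003])]
```

View pics/w5.png

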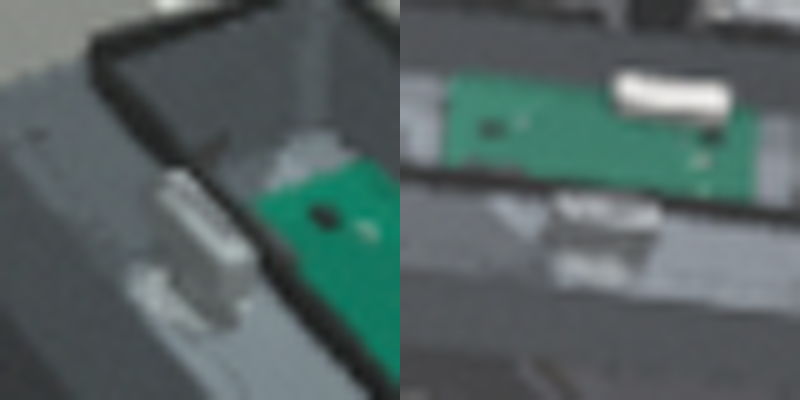

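```bash
python3 - <<'E'
from h import *
def ang(c,o,a,b,z):
    A=bp(c,o[0]+a[0]/10,o[1]+a[1]/10,z);B=bp(c,o[0]+b[0]/10,o[1]+b[1]/10,z);d=A-B;print(c,A.round(4),B.round(4),np.degrees(np.arctan2(d[1],d[0])).round(1))
S=(255,225);T=(280,197)
print('wing');ang('scene',S,(178,172),(256,248),.0655);ang('scene',S,(158,200),(230,272),.0655);ang('top',T,(155,195),(258,203),.0655)
ang('top',T,(155,215),(255,225),.0655)
print('rim');ang('scene',S,(85,65),(350,400),.046);ang('top',T,(0,183),(400,220),.046);ang('top',T,(0,265),(400,312),.046)
# larger-scale: canny lines of front rim in both views
b=viewer.snapshot('top'); a=viewer.snapshot('scene')
for c,im in (('scene',a),('top',b)):
    u,v=map(int,proj(c,[.35,.275,.046])); cr=cv2.cvtColor(im,cv2.COLOR_RGB2GRAY)
    L=cv2.createLineSegmentDetector().detect(cr)[0][:,0]
    for l in L:
        m=(l[:2]+l[2:])/2
        if np.hypot(*(m-[u,v]))<60 and np.hypot(*(l[:2]-l[2:]))>9:
            A=bp(c,*l[:2],.05);B=bp(c,*l[2:],.05);d=A-B;t=np.degrees(np.arctan2(d[1],d[0]))%180
            if 55<t<90: print(c,l.round(1),np.round((A+B)[:2]/2,3),round(np.linalg.norm(d),3),t.round(1))
E
```

```text
wing
scene [0.3345 0.2915 0.0655] [0.3282 0.2677 0.0655] 75.1
scene [0.326  0.2891 0.0655] [0.32   0.267  0.0655] 74.7
top [0.335  0.2948 0.0655] [0.3279 0.2696 0.0655] 74.1
top [0.3292 0.2963 0.0655] [0.3217 0.2722 0.0655] 72.6
rim
scene [0.3644 0.3398 0.046 ] [0.3258 0.2426 0.046 ] 68.3
top [0.3577 0.329  0.046 ] [0.3273 0.2292 0.046 ] 73.1
top [0.3334 0.3346 0.046 ] [0.3008 0.2373 0.046 ] 71.5
scene [313.3 259.3 304.3 250.7] [0.367 0.231] 0.027 73.9
scene [290.2 222.3 329.1 261. ] [0.399 0.256] 0.128 71.6
scene [270.  287.3 263.6 278.7] [0.261 0.242] 0.023 69.6
scene [301.  252.8 310.3 263.5] [0.356 0.231] 0.032 69.1
scene [328.6 271.4 341.  282.8] [0.352 0.165] 0.032 74.8
scene [297.8 272.3 280.8 253. ] [0.326 0.246] 0.057 71.2
scene [265.9 252.9 289.5 280.5] [0.304 0.255] 0.08 71.6
scene [269.4 244.3 277.1 251.7] [0.337 0.292] 0.025 75.9
scene [258.  271.9 252.9 264.5] [0.274 0.28 ] 0.021 68.2
scene [280.1 246.  291.6 259.9] [0.342 0.266] 0.042 68.9
scene [292.  260.5 301.1 268.9] [0.331 0.232] 0.026 76.7
scene [311.6 238.3 303.8 229.9] [0.414 0.269] 0.028 69.1
scene [266.2 231.
[... 711 characters left out ...]
 261.1 314.4 260.9] [0.218 0.296] 0.036 80.1
top [295.6 216.4 276.9 215.3] [0.351 0.314] 0.049 75.4
top [303.1 214.3 316.9 216.8] [0.34  0.253] 0.036 66.8
top [295.7 225.2 324.2 228.1] [0.308 0.262] 0.073 72.5
top [283.1 212.5 299.3 213.7] [0.356 0.299] 0.043 74.1
top [289.1 275.4 316.6 270.6] [0.19  0.313] 0.066 89.7
top [293.2 204.8 279.2 203.7] [0.386 0.306] 0.037 74.3
top [271.9 262.3 296.9 262. ] [0.225 0.349] 0.06 80.0
top [260.6 168.1 274.4 167.8] [0.519 0.329] 0.04 81.0
top [295.6 259.  273.2 258.3] [0.234 0.347] 0.054 77.4
top [279.5 223.8 292.2 222.2] [0.33 0.32] 0.033 87.5
top [298.1 199.6 278.1 197.1] [0.404 0.296] 0.054 70.6
top [273.1 229.7 290.6 231.8] [0.309 0.336] 0.045 71.5
```

```bash
python3 -m creep '[[[66,-1,15,-5,-0.14],[66,-1,30,-5,-0.28],[66,-1,50,-5,-0.42],[66,-1,70,-5,-0.56],[66,-1,90,-5,-0.7],[66,-2,110,-5,-0.84],[66,-2,130,-5,-0.98],[66,-2,148,-5,-1.12],[66,-2,154,-5,-1.26],[66,-2,154,-5,-1.4]]]'
python3 -m creep '[[[66,0,0,0,-0.14],[66,0,0,0,-0.16],[66,0,0,0,-0.16]]]'
python3 - <<'E'
from h import *
st(); to([.4773,.2341,.13],71.8)
a=viewer.snapshot('scene');b=viewer.snapshot('top')
cv2.imwrite('pics/c6.png',cv2.resize(np.hstack([a[140:320,220:420],b[120:300,220:420]])[:,:,::-1],(800,360)))
E
```

```text
time: 12.5
tcp_pos: [0.4767, 0.2335, 0.1961]
ee_rot: [0.0, 0.233, 0.973, -0.0]
contact_force: [-0.5, -0.0, 0.4]
opening: 0.0658
grip_force: 0.0
time: 12.8
tcp_pos: [0.4758, 0.2339, 0.1963]
ee_rot: [-0.0, 0.158, 0.987, -0.0]
contact_force: [-0.2, 0.8, 0.9]
opening: 0.0662
grip_force: 0.0
t 12.8 tcp [0.4758 0.2339 0.1963] q [-0.     0.158  0.987 -0.   ] F [-0.2  0.8  0.9] op 0.0662 j [ 0.37  0.38  1.76 -0.    1.01 -0.88]
shift [-1.3  0.6 66.3] turn -0.0 yaw now 71.8
```

View pics/c6.png

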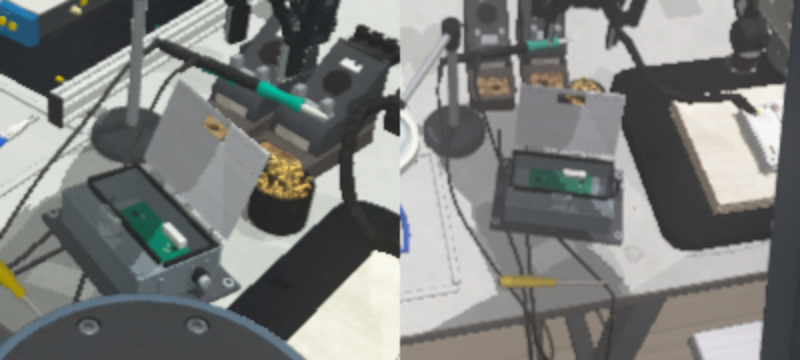

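```bash
python3 - <<'E'
from h import *
def tri(s,t):
    P=[];D=[]
    for c,(u,v) in (('scene',s),('top',t)):
        A=bp(c,u,v,0);p=np.array(viewer.calibration(c)['position']);P.append(p);D.append((A-p)/np.linalg.norm(A-p))
    k=np.linalg.lstsq(np.c_[D[0],-D[1]],P[1]-P[0],rcond=None)[0]
    a=P[0]+k[0]*D[0];b=P[1]+k[1]*D[1]; return ((a+b)/2).round(3),np.linalg.norm(a-b).round(3)
print(tri((297,161),(247,147)),tri((382,195),(301,141)),'cup',tri((360,221),(313,164)))
for z in (.05,.1,.15,.2): print(z,bp('top',301,141,z).round(3),bp('scene',382,195,z).round(3))
E
```

```text
(array([0.532, 0.386, 0.124]), np.float64(0.015)) (array([0.586, 0.213, 0.078]), np.float64(0.011)) cup (array([0.492, 0.203, 0.072]), np.float64(0.002))
0.05 [0.605 0.206 0.05 ] [0.636 0.23  0.05 ]
0.1 [0.559 0.224 0.1  ] [0.564 0.2   0.1  ]
0.15 [0.512 0.242 0.15 ] [0.493 0.171 0.15 ]
0.2 [0.466 0.26  0.2  ] [0.421 0.141 0.2  ]
```

```bash
python3 -m creep '[[[66,0,0,30,0],[66,0,0,60,0],[66,0,0,74,0],[66,8,0,74,0],[66,16,0,74,0],[66,22,0,74,0],[66,28,0,74,0],[66,34,0,74,0],[66,40,0,74,0],[66,40,0,74,0]]]'
python3 - <<'E'
from h import *
st(); print(env.nose_length)
for c in ('scene','top'):
    viewer.snapshot(c)
    for n in ('cover_edge','slot'):
        r=models.landmark_of(c,n); print(c,n,[(round(x['conf'],2),np.round(x['at'],3).tolist()) for x in r[:1]])
E
```

```text
time: 13.9
tcp_pos: [0.4371, 0.2465, 0.1225]
ee_rot: [-0.0, 0.157, 0.988, -0.0]
contact_force: [0.1, -0.4, -0.2]
opening: 0.0659
grip_force: 0.0
t 13.9 tcp [0.4371 0.2465 0.1225] q [-0.     0.157  0.988 -0.   ] F [ 0.1 -0.4 -0.2] op 0.0659 j [ 0.42  0.44  1.88  0.    0.82 -0.84]
0.017
scene cover_edge [(0.6, [0.428, 0.25, 0.142])]
scene slot [(0.88, [0.425, 0.251, 0.13])]
top cover_edge [(0.87, [0.426, 0.249, 0.141])]
top slot [(0.77, [0.429, 0.25, 0.129])]
```

```bash
python3 -m creep '[[[66,7,0,0,0],[66,14,0,0,0],[66,21,0,0,0],[66,28,0,0,0],[66,35,0,0,0],[66,42,0,0,0],[66,48,0,0,0],[66,54,0,0,0],[66,60,0,0,0],[66,60,0,0,0]]]'
python3 - <<'E'
from h import *
st()
for c in ('scene','top'):
    viewer.snapshot(c)
    for n in ('cover_edge','slot'):
        r=models.landmark_of(c,n); print(c,n,[(round(x['conf'],2),np.round(x['at'],3).tolist()) for x in r[:1]])
E
```

```text
time: 15.2
tcp_pos: [0.38, 0.2651, 0.1222]
ee_rot: [-0.0, 0.156, 0.988, -0.0]
contact_force: [0.5, -0.8, -0.7]
opening: 0.0658
grip_force: 0.0
t 15.2 tcp [0.38   0.2651 0.1222] q [-0.     0.156  0.988 -0.   ] F [ 0.5 -0.8 -0.7] op 0.0658 j [ 0.51  0.38  1.98  0.    0.78 -0.75]
scene cover_edge [(0.69, [0.363, 0.274, 0.049])]
scene slot [(0.89, [0.37, 0.268, 0.12])]
top cover_edge [(0.46, [0.359, 0.275, 0.132])]
top slot [(0.63, [0.364, 0.272, -0.003])]
```

```bash
python3 -m creep '[[[66,5,0,2.5,0],[66,10,0,5,0],[66,14,0,9,0],[66,18,0,13,0],[66,22,0,17.5,0],[66,25,0,22,0],[66,28,0,27,0],[66,31,0,32,0],[66,34,0,39,0],[66,34,0,39,0]]]'
python3 - <<'E'
from h import *
st()
ims={}
for c in ('scene','top'):
    ims[c]=viewer.snapshot(c)
    for n in ('cover_edge','slot','wing'):
        r=models.landmark_of(c,n); print(c,n,[(round(x['conf'],2),np.round(x['at'],3).tolist()) for x in r[:1]])
cv2.imwrite('pics/c7.png',cv2.resize(np.hstack([ims['scene'][190:310,220:350],ims['top'][160:280,240:370]])[:,:,::-1],(800,370)))
E
```

```text
time: 16.5
tcp_pos: [0.3477, 0.2752, 0.0823]
ee_rot: [-0.001, 0.157, 0.988, -0.001]
contact_force: [-0.1, 0.3, -0.5]
opening: 0.0659
grip_force: 0.0
t 16.5 tcp [0.3477 0.2752 0.0823] q [-0.001  0.157  0.988 -0.001] F [-0.1  0.3 -0.5] op 0.0659 j [ 0.56  0.43  2.05  0.    0.66 -0.69]
scene cover_edge [(0.6, [0.324, 0.288, 0.077])]
scene slot [(0.74, [0.334, 0.282, 0.077])]
scene wing [(0.49, [0.33, 0.281, 0.063])]
top cover_edge [(0.83, [0.32, 0.287, 0.078])]
top slot [(0.6, [0.332, 0.281, 0.074])]
top wing [(0.68, [0.385, 0.491, -0.002])]
```

View pics/c7.png

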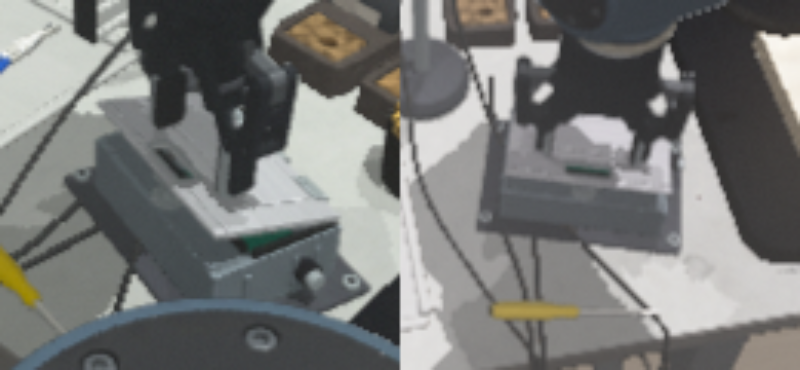

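```bash
python3 -m creep '[[[66,1,0,4,0],[66,2,0,8,0],[66,2,0,12,0],[66,2,0,15,0],[66,2,0,15,0]]]'
python3 -m creep '[[[66,0,0,2,0],[66,0,0,4,0],[66,0,0,5,0],[66,0,0,5,0]]]'
```

```text
time: 17.4
tcp_pos: [0.3463, 0.2759, 0.0678]
ee_rot: [-0.0, 0.157, 0.988, -0.0]
contact_force: [0.7, 0.4, 0.3]
opening: 0.066
grip_force: 0.0
time: 17.8
tcp_pos: [0.3463, 0.2761, 0.0633]
ee_rot: [-0.0, 0.157, 0.988, -0.0]
contact_force: [-3.2, 1.5, 4.1]
opening: 0.066
grip_force: 2.2
```

```bash
python3 -m creep '[[[66,0,0,1,0],[66,0,0,2,0],[66,0,0,2,0]]]'
python3 -m creep '[[[66,0,0,1,0],[66,0,0,2,0],[66,0,0,2,0],[66,0,0,2,0]]]'
```

```text
time: 18.1
tcp_pos: [0.3463, 0.2762, 0.0622]
ee_rot: [-0.0, 0.157, 0.988, 0.0]
contact_force: [-8.3, -1.7, 21.7]
opening: 0.0661
grip_force: 11.3
time: 18.5
tcp_pos: [0.3464, 0.2763, 0.0617]
ee_rot: [-0.0, 0.157, 0.988, 0.0]
contact_force: [-16.7, -5.8, 55.3]
opening: 0.066
grip_force: 27.5
```

```bash
python3 -m creep '[[[66,0,0,-1,0],[66,0,0,-1,0],[66,0,0,-1,0]]]'
python3 - <<'E'
from h import *
st()
ims={}
for c in ('scene','top'):
    ims[c]=viewer.snapshot(c)
    for n in ('cover_edge','slot','wing','lens','driver','cutter'):
        r=models.landmark_of(c,n); print(c,n,[(round(x['conf'],2),np.round(x['at'],3).tolist()) for x in r[:1]])
cv2.imwrite('pics/c8.png',cv2.resize(np.hstack([ims['scene'][210:300,230:330],ims['top'][180:270,250:350]])[:,:,::-1],(800,360),interpolation=cv2.INTER_CUBIC))
E
```

```text
time: 18.8
tcp_pos: [0.3463, 0.2762, 0.062]
ee_rot: [-0.0, 0.157, 0.988, 0.0]
contact_force: [-12.2, -3.7, 39.1]
opening: 0.0665
grip_force: 19.5
t 18.8 tcp [0.3463 0.2762 0.062 ] q [-0.     0.157  0.988  0.   ] F [-12.2  -3.7  39.1] op 0.0665 j [ 0.57  0.48  2.06  0.    0.61 -0.69]
scene cover_edge [(0.83, [0.318, 0.29, 0.054])]
scene slot [(0.78, [0.329, 0.283, 0.055])]
scene wing [(0.53, [0.332, 0.28, 0.06])]
scene lens [(0.86, [0.351, 0.507, 0.211])]
scene driver [(0.58, [0.243, 0.317, 0.002])]
scene cutter [(0.55, [0.385, 0.495, -0.0])]
top cover_edge [(0.68, [0.315, 0.288, 0.053])]
top slot [(0.73, [0.332, 0.285, 0.053])]
top wing []
top lens [(0.84, [0.346, 0.505, 0.212])]
top driver [(0.44, [0.238, 0.307, -0.001])]
top cutter [(0.72, [0.386, 0.494, 0.001])]
```

View pics/c8.png

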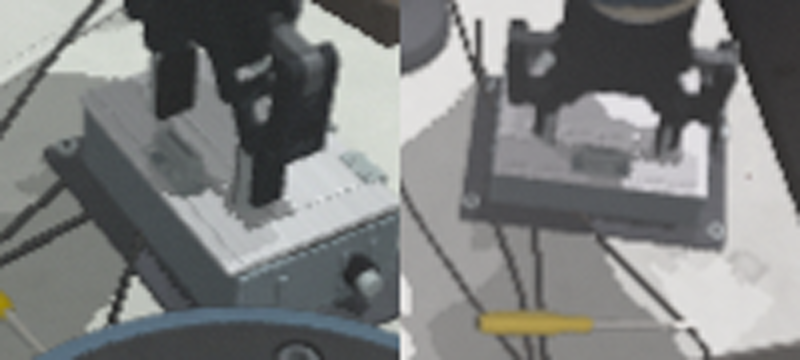

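The cover sits flush, the wing shows through the slot, and the fingers press it down with about 39 N.

```bash
python3 -c "
from workcell import env
print(env.hand_in())"
```

```text
the job is handed in; nothing more can be done
None
```

I handed the job in at about 19 s: the lens is about 23 cm clear of the housing, the wing is turned in line and up through the slot, and the fingers hold the cover pressed home with about 39 N. The screwdriver and cutters have not moved; no verdict came back.

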